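Put the tamper away and roll the keeper shut

ROBOT

A 7-joint arm with a two-finger parallel gripper is mounted at the origin on the work surface. World frame = base frame: x ahead of the robot, y to its left, z up, the work surface at z = 0. Lengths are in m, angles in rad, forces in N, time in s.
With the tool pointing down it reaches from about 0.425 to 0.925 m from the base axis. Payload 6.8 kg.
Tool frame: the origin (TCP) lies at the very end of the fingers, on their centre line; the grasp point (between the pads) lies 19 mm behind it (r.tcp_to_grasp is the distance from the TCP to the grasp point, in m); z points along the fingers, y is the line along which they close (so a half turn about z gives the same grasp; the last joint's range is limited). The gripper opens to 85 mm and grips with 20 to 120 N. Pads are 22 mm wide; open, the fingers measure 114 mm over their backs; the gripper's body (76 mm by 85 mm) begins 54 mm behind the grasp point. The pads swing forward as they close: fully open they stand 13 mm farther back than shut.
Start: joints at [-1.356, 0.477, 0.022, 1.555, -0.011, 1.109, -0.083], TCP at [0.214, 0.64, 0.231] pointing down, gripper open.
Joint ranges: [-2.96, 2.96], [-0.34, 2.1], [-1.41, 1.46], [0.24, 2.44], [-1.37, 4.51], [0.17, 1.92], [-2.96, 2.96]. Speed limits (rad/s): [2.39, 2.39, 3.14, 3.14, 3.14, 3.14, 3.14].

INTERFACE

Orientations are given as a rotation vector (axis times angle).
In Python, from bench import r gives the robot as it stands.
- The arm moves only by the tool step_arm, never from a script. Its argument "moves" is a list of rows, each a list of 7 numbers: the shift along the tool's x, y, z in mm, then the turn, a rotation vector about the tool's x, y, z in rad, then the finger opening in mm, from 0 to 85.4. A call has 1 to 8 rows; each row is the pose to reach, as a shift and turn from the pose commanded when the call began, along the tool's axes at that moment; what a row does not reach only later rows make up. A row lasts 1/10 s, in which the tool goes at most 50 mm and 8.59 degrees, less where a joint would pass 70% of its speed; a pose out of reach is approached as far as the arm can. A call with a gripper value outside its range is refused whole. The fingers move at their own pace and stop on an object; "grip_force" is the grip in N (left out, the last holds). Time passes only in rows, so rows that repeat a pose let the fingers close. It gives the time, the measured TCP pose, the force, the opening and the grip force at its end, in the units of the state.
- r.get_obs(): the state, without advancing time (a new reading comes with each control period).
- r.grab_frame(name): name is "side" or "top" or "wrist"; returns a dict with "image" (420x560x3 uint8, red, green, blue), "depth" (420x560 float32, m along the optical axis (not along the pixel's ray), 0 where there is no reading), "mtx" (3x3 intrinsics, pixels), "rvec" (rotation vector, rad) and "tvec" (3), from world to camera coordinates, as OpenCV has them. Camera axes: x right, y down, z forward; pixel columns grow to the right and rows downward; lengths in m; the calibration is good to about 2 mm. A picture is of the moment at which its call begins.
- r.hand_in(): hands the job in; it is judged then, once.
The state is a dict: "clock": time; "joints": joint angles; "qvel": joint speeds; "tau": joint torques, N m; "tcp_pos": TCP position; "orientation": TCP orientation; "contact_force": force on the tool from outside, world axes, zero at the start; "moment": the same for the moment, N m; "grip_width": finger opening in m; "gripper_force": force on a finger pad.
Only numpy, scipy, OpenCV 4.12 (cv2) and the standard library are available. Lean on these libraries where they do the work, as an engineer would, in place of code of your own. Each camera call takes 0.05 s, during which the arm holds its last target. There are 200 camera calls.

TASK

Closing up the espresso bar: stand the tamper with the pale wooden handle upright on the cork mat inside the open roll-top keeper, setting it down rather than dropping it. Then roll the slatted cover forward and down until the keeper is fully shut, with the tamper still standing on the mat.

Things in the scene. Friction and masses are not known exactly. Their poses are not given: they have to be found in the camera images.
- keeper: White fixed roll-top bin, 360 deep (x), 285 wide (y), 218 mm high. Origin: centre of its underside; x to its back (mouth faces -x), z up. Cheeks of radius 164 at y = +-130, 250 apart inside; cover (outer radius 174) turns about the y axis through (0,0,35); fixed hood of radius 182 over the back, top 218 up. Front lip 40 high at x = -174. Cork mat 80 x 160 mm centred at (-95,0), its top at z = 15.
- cover (a joint): Opening of the walnut-slatted cover, rad: 0 = shut against its stop, 1.45 = fully open, tucked under the hood; starts at 1.3 to 1.45, with its lower edge then about 210 mm up at x = -40 to -15 mm in the keeper's frame. Stays where it is left; pushing its handle along the arc takes 2 to 4 N.
- cover_handle (a point): Middle of the cover's brass bar handle: 12 mm thick, 120 long along the keeper's y, on end posts, bar centre 24 mm out from the slats. At opening q it is at x = -198 cos(0.262+q), z = 35 + 198 sin(0.262+q) mm in the keeper's frame: on top, 232 up, when open; in front, 86 up, when shut. Push it forward from behind while high, press it down from above once half-way.
- tamper_mid (a point): Coffee tamper with pale wooden handle, upright, 0.3 kg, 85 mm tall: steel foot 54 across and 20 high, a neck, then a straight wooden handle 34 mm across from 28 to 85 mm above its underside. The point is on its axis half-way up, 42.5 mm above the underside; z up. An otherwise equal tamper with a black handle is not wanted.
Not all that is in view belongs to the job. What is shaped like the part that bears tamper_mid but blue or red is not meant.

How it is judged:
By the outcome, as a careful person would: the job done as asked, in the order asked, and still so for the second after the job is handed in, with the robot touching nothing.
It also fails if it takes over 64 s, if anything falls off the work surface, if the arm or the gripper's body presses on something with over 40 N, if the wrist force passes 120 N, or if a joint passes its speed limit or range.

## Working session

There is one attempt and no reset: what is moved stays moved. The work goes in short steps, Python scripts to look and compute and a tool call to move; the robot and the scene stay as the last step left them, time stands still between calls to the robot, and variables do not carry over. Pictures are saved under pics/ and viewed, at most 10 in all, crops included, and the job is handed in when it is done.

Besides the shell and the picture viewer there is one more tool, called after "Emit:" by a JSON object that holds its "op" and its "data", one argument or row to a line. step_arm: Moves the arm, as the interface text tells. Its arguments: {"type":"object","properties":{"moves":{"type":"array","items":{"type":"array","items":{"type":"number"}}},"grip_force":{"type":"number"}},"required":["moves"]}

```bash
mkdir -p pics; ls; cat > h.py <<'E'
import numpy as np, cv2
from scipy.spatial.transform import Rotation as R
from bench import r
def grab(n,f=None):
    g=r.grab_frame(n)
    if f: cv2.imwrite('pics/'+f,g['image'][:,:,::-1]); np.savez('pics/'+f[:-4],**g)
    return g
def cloud(g):
    d=g['depth'];K=g['mtx'];v,u=np.mgrid[:d.shape[0],:d.shape[1]]
    p=np.stack([(u-K[0,2])/K[0,0]*d,(v-K[1,2])/K[1,1]*d,d],-1)
    M=cv2.Rodrigues(np.array(g['rvec'],float))[0]
    w=(p-np.array(g['tvec']).ravel())@M; w[d==0]=np.nan
    return w
def st():
    o=r.get_obs();Rt=R.from_rotvec(o['orientation']);print(o['clock'],np.round(o['tcp_pos'],4),'\n',np.round(Rt.as_matrix(),3),o['grip_width'],np.round(o['contact_force'],1))
    return np.array(o['tcp_pos']),Rt.as_matrix()
E
python3 - <<'E'
from h import *
st()
a=grab('top','top0.png');b=grab('side','side0.png')
E
```

```text
pics
0.0 [0.214  0.6396 0.2303] 
 [[-0.948  0.317 -0.   ]
 [ 0.317  0.948 -0.002]
 [-0.    -0.002 -1.   ]] 0.08521442132148425 [0.  0.2 0. ]
```

View pics/top0.png

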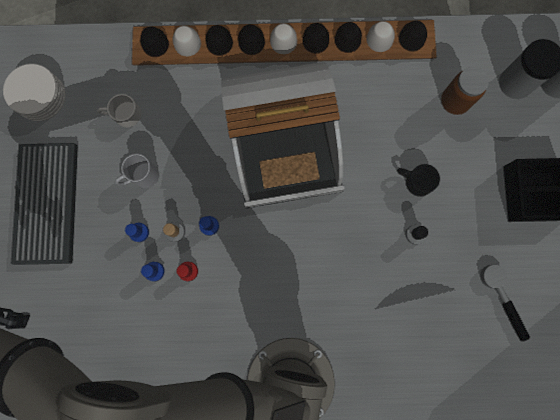

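View pics/side0.png

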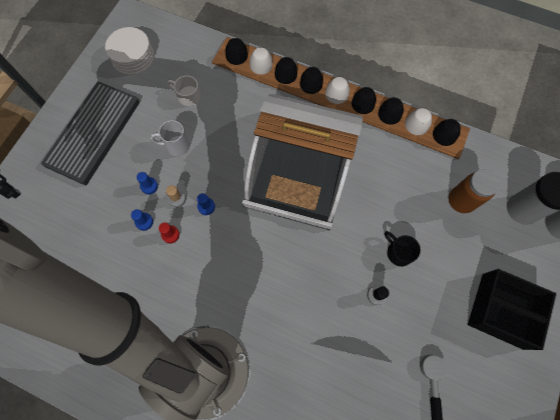

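The pale tamper is at (173,230) in the top view, with blue and red pieces around it. The keeper's mat is at (290,170), its lip runs from (246,204) to (343,188), and the handle is at (282,108).

```bash
python3 - <<'E'
from h import *
for n in ('top','side'):
    g=np.load(f'pics/{n}0.npz');w=cloud(g);im=g['image']
    pts={'top':dict(tamp=(173,230),bl=(137,231),br=(209,225),bf=(152,271),red=(187,271),lipL=(247,203),lipR=(342,188),handL=(260,112),handR=(304,105)),
         'side':dict(tamp=(175,193),bl=(148,184),br=(205,203),bf=(141,218),red=(169,232),lipL=(247,206),lipR=(330,223),handL=(288,124),handR=(326,132))}[n]
    for k,(u,v) in pts.items():
        q=w[v-18:v+19,u-18:u+19].reshape(-1,3)
        if k[0] in 'tbr':
            s=q[(q[:,2]>.079)&(q[:,2]<.095)]
            print(n,k,len(s),np.round((np.nanmin(s,0)+np.nanmax(s,0))/2,4),np.round(np.ptp(s,0),3), np.round(s.mean(0),4))
        else: print(n,k,np.round(w[v-1:v+2,u-1:u+2].reshape(-1,3).mean(0),4))
    # mat
    hsv=cv2.cvtColor(im,cv2.COLOR_RGB2HSV)
    m=(hsv[...,0]<20)&(hsv[...,1]>60)&(w[...,2]<.03)&(w[...,2]>.005)
    _,lab,stt,_=cv2.connectedComponentsWithStats(m.astype('uint8'));i=1+stt[1:,4].argmax()
    p=w[lab==i];print('mat',stt[i],cv2.minAreaRect((p[:,:2]*1000).astype(np.float32)),p.mean(0))
    # handle: brass
    m=(w[...,2]>.218)&(w[...,2]<.26)&(hsv[...,1]>60)
    u,v=pts['handL'];b=np.zeros_like(m);b[v-15:v+25,u-10:u+60]=1
    p=w[m&b&(w[...,2]>.228)];print('handle',len(p),p.mean(0),cv2.minAreaRect((p[:,:2]*1000).astype(np.float32)))
E
```

```text
top tamp 118 [0.4092 0.316  0.0847] [0.032 0.031 0.011] [0.4083 0.3158 0.0846]
top bl 117 [0.4099 0.4184 0.085 ] [0.03  0.032 0.012] [0.4095 0.4174 0.0844]
top br 116 [0.4245 0.2222 0.0855] [0.03  0.033 0.013] [0.4244 0.2211 0.0841]
top bf 121 [0.3011 0.372  0.085 ] [0.029 0.032 0.012] [0.3008 0.3719 0.0842]
top red 124 [0.2992 0.279  0.0844] [0.029 0.032 0.01 ] [0.2991 0.2789 0.0845]
top lipL [0.4815 0.1112 0.0389]
top lipR [ 0.5182 -0.1521  0.0393]
top handL [0.6799 0.0626 0.2197]
top handR [ 0.6928 -0.0462  0.2277]
mat [ 132   20  304   45 5551] ((967.9186401367188, 3.500335693359375), (124.67227935791016, 898.4171142578125), 0.10424862056970596) [0.95483182 0.00288268 0.0112097 ]
handle 264 [0.67558118 0.00956242 0.23629522] ((676.1473388671875, 9.401275634765625), (12.58598518371582, 131.26905822753906), 9.089523315429688)
side tamp 100 [0.4128 0.3129 0.0851] [0.032 0.032 0.012] [0.4125 0.312  0.0844]
side bl 97 [0.4148 0.3787 0.0846] [0.032 0.103 0.011] [0.4136 0.4111 0.0845]
side br 97 [0.4282 0.2172 0.0853] [0.032 0.033 0.013] [0.4286 0.2176 0.0844]
side bf 107 [0.3049 0.3356 0.0844] [0.031 0.099 0.01 ] [0.3047 0.3649 0.0842]
side red 104 [0.304  0.2754 0.0858] [0.032 0.033 0.012] [0.3029 0.2745 0.0845]
side lipL [0.4794 0.1017 0.0161]
side lipR [ 0.5275 -0.1517  0.0384]
side handL [0.6717 0.0567 0.2397]
side handR [ 0.7012 -0.0435  0.2226]
mat [ 212   37  258  122 3720] ((971.4534912109375, 0.420806884765625), (898.9371337890625, 125.9103012084961), 89.99329376220703) [ 0.95264657 -0.02680884  0.01217346]
handle 224 [0.67861594 0.00429467 0.23704396] ((680.5499267578125, 5.399482727050781), (14.262432098388672, 130.86204528808594), 8.01577377319336)
```

```bash
python3 - <<'E'
from h import *
for n in ('top','side'):
    g=np.load(f'pics/{n}0.npz');w=cloud(g);im=g['image'];hsv=cv2.cvtColor(im,cv2.COLOR_RGB2HSV)
    m=(hsv[...,0]<22)&(hsv[...,1]>70)&(w[...,2]<.025)&(w[...,2]>.005)&(w[...,0]<.66)&(w[...,0]>.5)&(abs(w[...,1])<.13)
    p=w[m];(c,s,a)=cv2.minAreaRect((p[:,:2]*1000).astype(np.float32));print('mat',len(p),c,s,a,np.median(p,0))
    m=(w[...,2]>.03)&(w[...,2]<.046)&(w[...,0]<.55)&(w[...,0]>.46)&(w[...,1]<.15)&(w[...,1]>-.17)
    p=w[m];print('lip',len(p),cv2.minAreaRect((p[:,:2]*1000).astype(np.float32)),np.median(p,0))
    for yaw in (.139,):
        X=np.array([np.cos(yaw),np.sin(yaw)]);print('keeper origin from mat',np.array(c)/1000+.095*X)
    h={'top':(.6756,.0096),'side':(.6786,.0043)}[n];print('handle-mat local x',(np.array(h)-np.array(c)/1000)@X)
    # tamper in tool frame
M=R.from_rotvec(r.get_obs()['orientation']).as_matrix()
print(M.T@(np.array([.4105,.3145,.15])-r.get_obs()['tcp_pos'])*1000)
E
```

```text
mat 1591 (579.2076416015625, -6.893135070800781) (83.57884216308594, 161.937255859375) 8.269491195678711 [ 0.57847564 -0.00633873  0.01400974]
lip 499 ((511.44970703125, -17.85357666015625), (72.36273193359375, 275.6457824707031), 0.5691162347793579) [ 0.49961573 -0.01617403  0.03875235]
keeper origin from mat [0.67329137 0.00626938]
handle-mat local x 0.09774782888567092
mat 1250 (581.2653198242188, -8.072685241699219) (81.0401840209961, 162.3882598876953) 8.736578941345215 [ 0.58086901 -0.00926459  0.01516113]
lip 449 ((509.0162048339844, -21.422622680664062), (275.151123046875, 71.1272201538086), 88.46862030029297) [ 0.50379684 -0.0208393   0.039341  ]
keeper origin from mat [0.67534905 0.00508983]
handle-mat local x 0.0981101620303735
[-289.51464377 -245.87520762   80.85304818]
```

Emit:
{"op": "step_arm", "data": {
  "moves": [
    [-40,-35,0,0,0,-0.06,85],
    [-80,-70,0,0,0,-0.12,85],
    [-120,-105,0,0,0,-0.2,85],
    [-160,-140,10,0,0,-0.28,85],
    [-200,-175,25,0,0,-0.36,85],
    [-235,-205,40,0,0,-0.43,85],
    [-265,-230,55,0,0,-0.468,85],
    [-290,-246,70,0,0,-0.468,85]
  ]
}}

```text
clock: 0.9
tcp_pos: [0.412, 0.3118, 0.1608]
orientation: [-0.227, 3.133, -0.001]
contact_force: [1.3, 0.7, -0.5]
grip_width: 0.0848
gripper_force: 0.0
```

```bash
python3 - <<'E'
from h import *
p,M=st()
g=grab('wrist','w1.png');w=cloud(g)
hsv=cv2.cvtColor(g['image'],cv2.COLOR_RGB2HSV)
m=(w[...,2]>.08)&(w[...,2]<.09)&(np.hypot(w[...,0]-.41,w[...,1]-.315)<.04)
q=w[m];print(m.sum(),(q.min(0)+q.max(0))/2,np.ptp(q,0))
c=(q.min(0)+q.max(0))/2
print(M.T@(c-p)*1000)
E
```

```text
0.9 [0.412  0.3118 0.1608] 
 [[-0.99  -0.144  0.   ]
 [-0.144  0.99  -0.001]
 [-0.    -0.001 -1.   ]] 0.08479233954478724 [ 1.3  0.7 -0.5]
1458 [0.41107405 0.31331183 0.08376197] [0.03224251 0.03331144 0.00746396]
[ 0.72272279  1.69570385 77.03877144]
```

Emit:
{"op": "step_arm", "data": {
  "moves": [
    [1,2,30,0,0,0,85],
    [1,2,60,0,0,0,85],
    [1,2,90,0,0,0,85],
    [1,2,110,0,0,0,85],
    [1,2,116,0,0,0,85],
    [1,2,116,0,0,0,85]
  ]
}}

```text
clock: 1.55
tcp_pos: [0.4093, 0.3165, 0.0447]
orientation: [0.228, -3.132, 0.002]
contact_force: [-0.4, -0.5, 0.9]
grip_width: 0.0851
gripper_force: 0.0
```

Emit:
{"op": "step_arm", "data": {
  "moves": [
    [0,0,0,0,0,0,25],
    [0,0,0,0,0,0,25],
    [0,0,0,0,0,0,25],
    [0,0,0,0,0,0,25],
    [0,0,0,0,0,0,25],
    [0,0,0,0,0,0,25],
    [0,0,0,0,0,0,25],
    [0,0,0,0,0,0,25]
  ],
  "grip_force": 40
}}

```text
clock: 2.35
tcp_pos: [0.4104, 0.3168, 0.046]
orientation: [-0.227, 3.132, 0.001]
contact_force: [-0.6, -1.7, 6.4]
grip_width: 0.0332
gripper_force: 41.5
```

Emit:
{"op": "step_arm", "data": {
  "moves": [
    [0,0,-30,0,0,0,25],
    [0,0,-65,0,0,0,25],
    [0,0,-105,0,0,0,25],
    [0,0,-145,0,0,0,25],
    [0,0,-175,0,0,0,25],
    [0,0,-190,0,0,0,25],
    [0,0,-190,0,0,0,25]
  ]
}}

```text
clock: 3.05
tcp_pos: [0.4105, 0.3175, 0.2373]
orientation: [-0.228, 3.13, 0.004]
contact_force: [0.2, 0.1, -3.7]
grip_width: 0.0332
gripper_force: 41.5
```

Emit:
{"op": "step_arm", "data": {
  "moves": [
    [-5,-15,0,0,0,0,25],
    [-17,-50,0,0,0,0,25],
    [-31,-90,0,0,0,0,25],
    [-45,-130,0,0,0,0,25],
    [-58,-170,0,0,0,0,25],
    [-72,-210,0,0,0,0,25],
    [-86,-250,0,0,0,0,25],
    [-97,-280,0,0,0,0,25]
  ]
}}

```text
clock: 3.85
tcp_pos: [0.546, 0.0504, 0.2333]
orientation: [0.224, -3.131, 0.002]
contact_force: [0.9, 0.0, -3.6]
grip_width: 0.0327
gripper_force: 41.3
```

```bash
python3 - <<'E'
from h import *
p,M=st()
print(M.T@(np.array([.578,-.008,.2])-p)*1000)
E
```

```text
3.85 [0.546  0.0504 0.2333] 
 [[-0.99  -0.142 -0.003]
 [-0.142  0.99  -0.002]
 [ 0.003 -0.001 -1.   ]] 0.032731280967951144 [ 0.9  0.  -3.6]
[-23.47583086 -62.36521434  33.35713675]
```

Emit:
{"op": "step_arm", "data": {
  "moves": [
    [-10,-27,0,0,0,0,25],
    [-18,-48,0,0,0,0,25],
    [-23,-62,0,0,0,0,25],
    [-23,-62,0,0,0,0,25],
    [-23,-62,0,0,0,0,25]
  ]
}}

```text
clock: 4.35
tcp_pos: [0.5772, -0.0034, 0.2343]
orientation: [0.228, -3.131, -0.001]
contact_force: [-0.7, 0.2, -3.7]
grip_width: 0.0332
gripper_force: 41.5
```

```bash
python3 - <<'E'
from h import *
p,M=st()
print(M.T@(np.array([.578,-.008,.061])-p)*1000)
g=grab('side','s2.png')
E
```

```text
4.35 [ 0.5772 -0.0034  0.2343] 
 [[-0.989 -0.145 -0.002]
 [-0.145  0.989  0.   ]
 [ 0.002  0.001 -1.   ]] 0.033202635026296196 [-0.7  0.2 -3.7]
[ -0.41552868  -4.74685199 173.26454431]
```

View pics/s2.png

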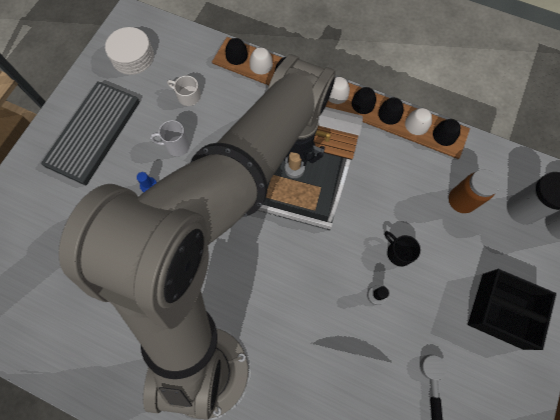

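The tamper hangs upright in the gripper at about (294,165) over the keeper, with the cover behind it and clear. Next I lower it.

Emit:
{"op": "step_arm", "data": {
  "moves": [
    [0,-4,20,0,0,0,25],
    [0,-4,45,0,0,0,25],
    [0,-4,70,0,0,0,25],
    [0,-4,95,0,0,0,25],
    [0,-4,120,0,0,0,25],
    [0,-4,140,0,0,0,25],
    [0,-4,155,0,0,0,25],
    [0,-4,160,0,0,0,25]
  ]
}}

```text
clock: 5.2
tcp_pos: [0.5775, -0.007, 0.0738]
orientation: [0.23, -3.131, -0.001]
contact_force: [-0.4, 0.1, -3.6]
grip_width: 0.0328
gripper_force: 41.4
```

Emit:
{"op": "step_arm", "data": {
  "moves": [
    [0,0,2,0,0,0,25],
    [0,0,4,0,0,0,25],
    [0,0,6,0,0,0,25],
    [0,0,8,0,0,0,25],
    [0,0,9,0,0,0,25],
    [0,0,10,0,0,0,25],
    [0,0,10,0,0,0,25]
  ]
}}

```text
clock: 5.9
tcp_pos: [0.5786, -0.0083, 0.0653]
orientation: [0.228, -3.133, -0.0]
contact_force: [0.8, 0.3, -3.3]
grip_width: 0.0331
gripper_force: 41.4
```

Emit:
{"op": "step_arm", "data": {
  "moves": [
    [0,0,1,0,0,0,25],
    [0,0,2,0,0,0,25],
    [0,0,3,0,0,0,25],
    [0,0,3,0,0,0,25]
  ]
}}

```text
clock: 6.3
tcp_pos: [0.5785, -0.0083, 0.0621]
orientation: [0.228, -3.133, -0.0]
contact_force: [0.2, 0.5, -3.2]
grip_width: 0.0331
gripper_force: 41.4
```

Emit:
{"op": "step_arm", "data": {
  "moves": [
    [0,0,1,0,0,0,25],
    [0,0,1,0,0,0,25],
    [0,0,1,0,0,0,25]
  ]
}}

```text
clock: 6.6
tcp_pos: [0.5786, -0.0083, 0.0613]
orientation: [0.228, -3.133, -0.0]
contact_force: [0.4, -0.2, -2.8]
grip_width: 0.0333
gripper_force: 41.6
```

Emit:
{"op": "step_arm", "data": {
  "moves": [
    [0,0,1,0,0,0,25],
    [0,0,1,0,0,0,25],
    [0,0,1,0,0,0,25]
  ]
}}

```text
clock: 6.9
tcp_pos: [0.5789, -0.0084, 0.0611]
orientation: [-0.227, 3.133, 0.0]
contact_force: [-1.4, -0.9, 5.8]
grip_width: 0.0331
gripper_force: 41.3
```

Emit:
{"op": "step_arm", "data": {
  "moves": [
    [0,0,0,0,0,0,36],
    [0,0,0,0,0,0,42],
    [0,0,0,0,0,0,52],
    [0,0,0,0,0,0,65],
    [0,0,0,0,0,0,75],
    [0,0,0,0,0,0,75],
    [0,0,0,0,0,0,75]
  ]
}}

```text
clock: 7.6
tcp_pos: [0.5786, -0.0083, 0.0602]
orientation: [0.228, -3.133, -0.0]
contact_force: [-0.3, 0.0, -0.3]
grip_width: 0.0751
gripper_force: 0.0
```

Emit:
{"op": "step_arm", "data": {
  "moves": [
    [0,0,-15,0,0,0,75],
    [0,0,-40,0,0,0,75],
    [0,0,-80,0,0,0,75],
    [0,0,-120,0,0,0,75],
    [0,0,-160,0,0,0,75],
    [0,0,-200,0,0,0,40],
    [0,0,-240,0,0,0,20],
    [0,0,-260,0,0,0,0]
  ]
}}

```text
clock: 8.4
tcp_pos: [0.5797, -0.0087, 0.3256]
orientation: [-0.226, 3.127, 0.001]
contact_force: [0.5, -0.6, -0.4]
grip_width: 0.0319
gripper_force: 0.0
```

```bash
python3 - <<'E'
from h import *
p,M=st()
g=grab('wrist','w3.png');w=cloud(g)
yaw=.145;X=np.array([np.cos(yaw),np.sin(yaw)]);Y=np.array([-X[1],X[0]]);O=np.array([.6743,.0057])
L=np.stack([(w[...,:2]-O)@X,(w[...,:2]-O)@Y,w[...,2]],-1)
m=(abs(L[...,0]+.098)<.05)&(abs(L[...,1])<.05)&(w[...,2]>.09)&(w[...,2]<.11)
q=L[m];print('tamp',m.sum(),(q.min(0)+q.max(0))/2,np.ptp(q,0))
m=(L[...,2]>.21)&(L[...,2]<.26)&(abs(L[...,1])<.05);q=L[m];print('cover',m.sum(),len(q) and (q.min(0),q.max(0)))
E
```

```text
8.4 [ 0.5797 -0.0087  0.3256] 
 [[-0.99  -0.144  0.006]
 [-0.144  0.99   0.001]
 [-0.006 -0.    -1.   ]] 0.03193571064689663 [ 0.5 -0.6 -0.4]
tamp 600 [-0.09560718 -0.00179431  0.09624578] [0.03328245 0.03276609 0.01211553]
cover 1737 (array([-0.01705792, -0.04748197,  0.21000409]), array([0.05280038, 0.04389697, 0.24063352]))
```

View pics/w3.png

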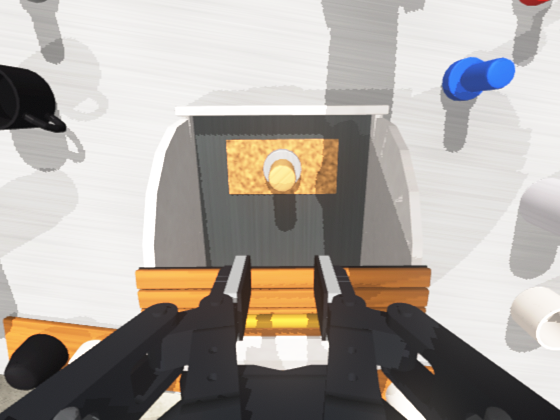

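Tamper stands on the mat at (283,165); the brass bar is at (282,321). Locating the bar from this near view.

```bash
cat >> h.py <<'E'
yaw=.145;X=np.array([np.cos(yaw),np.sin(yaw),0]);Y=np.array([-X[1],X[0],0]);Z=np.array([0,0,1.]);A=np.stack([X,Y,Z]);O=np.array([.6743,.0057,0])
def loc(w): return (w-O)@A.T
E
python3 - <<'E'
from h import *
w=loc(cloud(np.load('pics/w3.npz')));b=w[312:330,250:315]
q=b[(b[...,2]>.225)&(b[...,2]<.245)];print(len(q),q.min(0),q.max(0),np.median(q,0))
p,M=st();print(loc(p))
for n in ('top','side'):
    w=loc(cloud(np.load(f'pics/{n}0.npz')));q=w[(w[...,2]>.228)&(w[...,2]<.25)&(abs(w[...,0])<.06)&(abs(w[...,1])<.045)];print(n,q.min(0),q.max(0),np.median(q,0))
    q=w[(w[...,2]>.212)&(w[...,2]<.224)&(abs(w[...,0])<.12)&(abs(w[...,1])<.045)];print(' hood',q[:,0].min(),np.sort(q[:,0])[::len(q)//10].round(3))
E
```

```text
904 [-0.00270045 -0.02964372  0.23110242] [0.00892672 0.02718071 0.24063352] [ 0.00127061 -0.00122696  0.23787958]
8.45 [ 0.5807 -0.0087  0.3278] 
 [[-0.99  -0.144  0.01 ]
 [-0.144  0.99   0.001]
 [-0.01  -0.    -1.   ]] 0.023988581157967707 [1.6 0.8 2.4]
[-0.09467811 -0.00069727  0.32777868]
top [-0.00366827 -0.04468345  0.22849954] [0.00864086 0.04460253 0.24292077] [ 1.64838128e-03 -8.45160283e-05  2.36045467e-01]
 hood -0.018991208665637947 [-0.019 -0.008 -0.005  0.038  0.039  0.04   0.04   0.041  0.043  0.044
  0.046]
side [-0.00114338 -0.04469438  0.23055865] [0.01329171 0.04442151 0.24336578] [ 0.00362425 -0.00039236  0.23752298]
 hood -0.017631704340239345 [-0.018 -0.004  0.041  0.041  0.042  0.042  0.043  0.044  0.045  0.046
  0.047]
```

Emit:
{"op": "step_arm", "data": {
  "moves": [
    [-30,0,0,0,0,0,0],
    [-60,0,0,0,0,0,0],
    [-90,0,0,0,0,0,0],
    [-112,0,0,0,0,0,0],
    [-121,0,0,0,0,0,0],
    [-121,0,20,0,0,0,0],
    [-121,0,45,0,0,0,0],
    [-121,0,60,0,0,0,0]
  ]
}}

```text
clock: 9.25
tcp_pos: [0.697, 0.0089, 0.259]
orientation: [0.227, -3.131, 0.0]
contact_force: [0.4, 0.1, -0.9]
grip_width: -0.0004
gripper_force: 0.0
```

```bash
python3 - <<'E'
from h import *
p,M=st();print(loc(p));print('target delta tool mm',M.T@(A.T@np.array([.027,0,.226])+O-p)*1000)
E
```

```text
9.25 [0.697  0.0089 0.259 ] 
 [[-0.99  -0.144 -0.002]
 [-0.144  0.99  -0.   ]
 [ 0.002  0.    -1.   ]] -0.0004122130099217477 [ 0.4  0.1 -0.9]
[ 2.29736112e-02 -7.80562315e-05  2.58966254e-01]
target delta tool mm [-4.09804227  0.0747668  32.95743126]
```

Emit:
{"op": "step_arm", "data": {
  "moves": [
    [-4,0,0,0,0,0,0],
    [-4,0,12,0,0,0,0],
    [-4,0,22,0,0,0,0],
    [-4,0,29,0,0,0,0],
    [-4,0,32,0,0,0,0],
    [-4,0,32,0,0,0,0]
  ]
}}

```text
clock: 9.85
tcp_pos: [0.7021, 0.0098, 0.2278]
orientation: [0.228, -3.133, -0.0]
contact_force: [-0.4, -0.3, -0.3]
grip_width: -0.0003
gripper_force: 0.0
```

Emit:
{"op": "step_arm", "data": {
  "moves": [
    [8,0,0,0,0,0,0],
    [16,0,1,0,0,0,0],
    [25,0,2,0,0,0,0],
    [35,0,2,0,0,0,0],
    [45,0,4,0,0,0,0],
    [55,0,6,0,0,0,0],
    [64,0,8,0,0,0,0]
  ]
}}

```text
clock: 10.55
tcp_pos: [0.6379, 0.0002, 0.2202]
orientation: [0.228, -3.133, 0.0]
contact_force: [1.8, 0.4, 2.1]
grip_width: 0.0001
gripper_force: 1.1
```

Emit:
{"op": "step_arm", "data": {
  "moves": [
    [10,0,3,0,0,0,0],
    [19,0,6,0,0,0,0],
    [28,0,10,0,0,0,0],
    [37,0,14,0,0,0,0],
    [46,0,18,0,0,0,0],
    [54,0,22,0,0,0,0],
    [61,0,26,0,0,0,0],
    [69,0,31,0,0,0,0]
  ]
}}

```text
clock: 11.35
tcp_pos: [0.5706, -0.0093, 0.1889]
orientation: [-0.228, 3.132, 0.0]
contact_force: [4.9, 1.0, -2.2]
grip_width: -0.0
gripper_force: 2.4
```

```bash
python3 - <<'E'
from h import *
p,M=st();print(loc(p))
grab('top','t4.png')
E
```

```text
11.35 [ 0.5706 -0.0093  0.1889] 
 [[-0.989 -0.145  0.001]
 [-0.145  0.989  0.   ]
 [-0.001  0.    -1.   ]] -4.645318488746411e-06 [ 4.9  1.  -2.2]
[-1.04776420e-01  1.85367298e-04  1.88871086e-01]
```

View pics/t4.png

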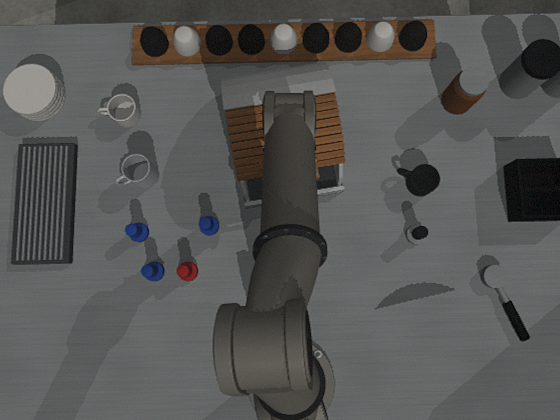

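The cover is about half-way down, with its edge at row ~170. Next I move the fingertips above the bar.

Emit:
{"op": "step_arm", "data": {
  "moves": [
    [-5,0,0,0,0,0,0],
    [-5,0,-12,0,0,0,0],
    [-5,0,-30,0,0,0,0],
    [5,0,-32,0,0,0,0],
    [20,0,-32,0,0,0,0],
    [20,0,-32,0,0,0,0],
    [20,0,-26,0,0,0,0],
    [20,0,-20,0,0,0,0]
  ]
}}

```text
clock: 12.2
tcp_pos: [0.5512, -0.0122, 0.2089]
orientation: [-0.228, 3.133, 0.0]
contact_force: [-0.2, -0.3, -0.5]
grip_width: -0.0001
gripper_force: 0.0
```

```bash
python3 - <<'E'
from h import *
p,M=st();print(loc(p))
g=grab('wrist','w5.png')
E
```

```text
12.2 [ 0.5512 -0.0122  0.2089] 
 [[-0.989 -0.145  0.   ]
 [-0.145  0.989  0.   ]
 [-0.     0.    -1.   ]] -0.00012311902708200278 [-0.2 -0.3 -0.5]
[-1.24376993e-01  1.13783206e-04  2.08892927e-01]
```

View pics/w5.png

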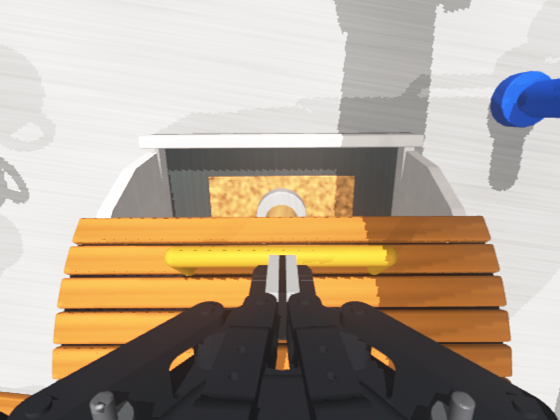

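The bar runs across (165–395, 258), just beyond the fingertips at (282,262). Its position comes from the depth image.

```bash
python3 - <<'E'
from h import *
g=np.load('pics/w5.npz');w=loc(cloud(g));hsv=cv2.cvtColor(g['image'],cv2.COLOR_RGB2HSV)
b=np.zeros(hsv.shape[:2],bool);b[244:272,190:250]=1;b[244:272,310:370]=1
m=b&(hsv[...,0]>21)&(hsv[...,0]<32)&(np.hypot(w[...,0],w[...,2]-.035)>.188)
q=w[m];print(m.sum(),q.min(0),q.max(0));a=np.arctan2(q[:,2]-.035,-q[:,0]);print(np.median(a),np.percentile(a,[2,98]),np.hypot(q[:,0],q[:,2]-.035).max())
E
```

```text
2020 [-0.12961455 -0.0520812   0.1899509 ] [-0.12015097  0.04804766  0.19799337]
0.9061897565310467 [0.88099053 0.92636857] 0.20579939797138289
```

Emit:
{"op": "step_arm", "data": {
  "moves": [
    [0,0,8,0,0,0,0],
    [1,0,13,0,0,0,0],
    [9,0,19,0,0,0,0],
    [16,0,26,0,0,0,0],
    [23,0,33,0,0,0,0],
    [30,0,40,0,0,0,0],
    [36,0,48,0,0,0,0],
    [41,0,56,0,0,0,0]
  ]
}}

```text
clock: 13.05
tcp_pos: [0.5092, -0.0186, 0.1524]
orientation: [0.227, -3.132, 0.0]
contact_force: [-2.2, -1.1, 3.9]
grip_width: 0.0
gripper_force: 1.6
```

Emit:
{"op": "step_arm", "data": {
  "moves": [
    [6,0,8,0,0,0,0],
    [11,0,17,0,0,0,0],
    [15,0,26,0,0,0,0],
    [19,0,35,0,0,0,0],
    [22,0,43,0,0,0,0],
    [24,0,50,0,0,0,0]
  ]
}}

```text
clock: 13.65
tcp_pos: [0.4863, -0.0217, 0.1025]
orientation: [0.228, -3.133, -0.0]
contact_force: [-0.4, -0.1, 0.1]
grip_width: -0.0003
gripper_force: 0.5
```

```bash
python3 - <<'E'
from h import *
p,M=st();print(loc(p))
E
```

```text
13.65 [ 0.4863 -0.0217  0.1025] 
 [[-0.989 -0.145 -0.   ]
 [-0.145  0.989 -0.   ]
 [ 0.     0.    -1.   ]] -0.00025730837959015947 [-0.4 -0.1  0.1]
[-1.89997099e-01  4.00511355e-05  1.02469459e-01]
```

Nearly shut. I press slowly until the stop shows in the force.

Emit:
{"op": "step_arm", "data": {
  "moves": [
    [1,0,3,0,0,0,0],
    [2,0,6,0,0,0,0],
    [2,0,8,0,0,0,0],
    [2,0,10,0,0,0,0],
    [2,0,10,0,0,0,0]
  ]
}}

```text
clock: 14.15
tcp_pos: [0.4849, -0.022, 0.0932]
orientation: [-0.228, 3.133, -0.0]
contact_force: [0.1, 0.6, -0.3]
grip_width: -0.0001
gripper_force: 0.0
```

Emit:
{"op": "step_arm", "data": {
  "moves": [
    [0,0,1,0,0,0,0],
    [0,0,2,0,0,0,0],
    [0,0,2,0,0,0,0]
  ]
}}

```text
clock: 14.45
tcp_pos: [0.4849, -0.022, 0.0921]
orientation: [-0.228, 3.133, 0.001]
contact_force: [-2.5, -0.2, 7.9]
grip_width: -0.0
gripper_force: 4.6
```

Emit:
{"op": "step_arm", "data": {
  "moves": [
    [0,0,1,0,0,0,0],
    [0,0,2,0,0,0,0],
    [0,0,2,0,0,0,0],
    [0,0,2,0,0,0,0]
  ]
}}

```text
clock: 14.85
tcp_pos: [0.4851, -0.022, 0.0916]
orientation: [-0.227, 3.132, 0.002]
contact_force: [-9.7, 0.4, 30.5]
grip_width: 0.0004
gripper_force: 14.8
```

It is on the stop: 30 N with no further travel. I back off upwards, then check.

Emit:
{"op": "step_arm", "data": {
  "moves": [
    [0,0,-4,0,0,0,0],
    [0,0,-15,0,0,0,0],
    [0,0,-40,0,0,0,0],
    [0,0,-80,0,0,0,0],
    [0,0,-120,0,0,0,0],
    [0,30,-160,0,0,0,0],
    [0,70,-190,0,0,0,0],
    [0,115,-200,0,0,0,0]
  ]
}}

```text
clock: 15.65
tcp_pos: [0.4695, 0.0924, 0.2936]
orientation: [-0.223, 3.127, 0.003]
contact_force: [1.4, 0.3, -0.2]
grip_width: -0.0001
gripper_force: 0.0
```

Emit:
{"op": "step_arm", "data": {
  "moves": [
    [0,30,0,0,0,0,0],
    [0,70,0,0,0,0,0],
    [0,110,0,0,0,0,0],
    [0,150,0,0,0,0,0],
    [0,190,0,0,0,0,0],
    [0,210,0,0,0,0,0],
    [0,220,0,0,0,0,0],
    [0,220,0,0,0,0,0]
  ]
}}

```text
clock: 16.45
tcp_pos: [0.4358, 0.3102, 0.2893]
orientation: [0.231, -3.133, 0.0]
contact_force: [0.1, -0.9, -0.4]
grip_width: 0.0003
gripper_force: 0.0
```

```bash
python3 - <<'E'
from h import *
p,M=st()
for n in ('top','side'):
    g=grab(n,n+'6.png');w=loc(cloud(g))
    hsv=cv2.cvtColor(g['image'],cv2.COLOR_RGB2HSV);rad=np.hypot(w[...,0],w[...,2]-.035)
    m=(abs(w[...,1])<.04)&(rad>.19)&(rad<.212)&(w[...,0]<0)&(w[...,2]>.05)
    q=w[m];a=np.arctan2(q[:,2]-.035,-q[:,0]);print(n,m.sum(),np.percentile(a,[5,50,95]),q.mean(0))
E
python3 -c "
import cv2,numpy as np
a=cv2.imread('pics/top6.png')[60:270,90:390];b=cv2.imread('pics/side6.png')[60:270,140:440]
cv2.imwrite('pics/c6.png',cv2.resize(np.vstack([a,b]),None,fx=1.4,fy=1.4))"
```

```text
16.45 [0.4358 0.3102 0.2893] 
 [[-0.989 -0.146 -0.   ]
 [-0.146  0.989 -0.   ]
 [ 0.    -0.    -1.   ]] 0.00029719285409957866 [ 0.1 -0.9 -0.4]
top 134 [0.25482314 0.27762354 0.30646175] [-1.93467936e-01  2.75740660e-05  9.02567042e-02]
side 114 [0.25949179 0.28429072 0.30452914] [-0.19088353 -0.00040455  0.09077782]
```

View pics/c6.png

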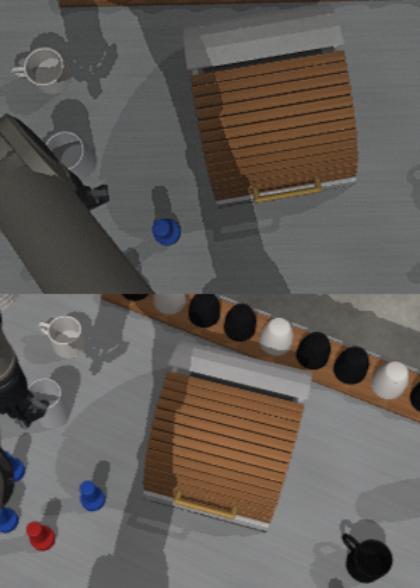

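The cover is fully down in both views, with its bar at the lip (285,190 in the upper crop) and at the shut angle. Nothing touched the tamper after it was released. Handing in.

```bash
python3 -c "
from bench import r
print(r.hand_in())"
```

```text
the job is handed in; nothing more can be done
None
```

The pale-handled tamper was set down upright on the cork mat and the cover rolled shut against its stop, and the job is handed in. I couldn't see the tamper once the cover was fully down; it was last seen upright on the mat at half-way.

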